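# Put the food samples away with their own kind

### The arm

A 6-joint arm with a two-finger parallel gripper is mounted at the origin on the work surface. World frame = base frame: x ahead of the robot, y to its left, z up, the work surface at z = 0. Lengths are in m, angles in degrees, forces in N, time in s.
With the tool pointing down it reaches from about 0.25 to 0.725 m from the base axis. Payload 9.7 kg.
Tool frame: the origin (TCP) lies midway between the tips of the shut fingers; the grasp point (between the pads) lies 19 mm behind it; z points along the fingers, y is the line along which they close (so a half turn about z gives the same grasp; the last joint's range is limited). The gripper opens to 85 mm and grips with 20 to 120 N. Pads are 22 mm wide; open, the fingers measure 114 mm over their backs; the gripper's body (76 mm by 85 mm) begins 54 mm behind the grasp point. The pads swing forward as they close: fully open they stand 13 mm farther back than shut.
Start: joints at [65.776, 4.979, 10.078, 95.1, 0, 90], TCP at [0.226, 0.502, 0.231] pointing down, gripper open.
Joint ranges: [-179.16, 179.16], [-48.56, 103.87], [-65.8, 70.77], [-126.05, 130.52], [-82.76, 87.17], [-180, 180]. Speed limits (degrees/s): [127.2, 127.2, 147.25, 180, 180, 180].

### API

Orientations are given as [roll, pitch, yaw] about the fixed x, y, z axes, in that order (R = Rz(yaw) Ry(pitch) Rx(roll)).
In Python, from workcell import readout, imaging, bot, spotter gives the robot as it stands.
- The arm moves only by the shell command python3 -m jog 'ROWS' [FORCE]. ROWS is JSON, a list of rows, each an object with "rotation": the turn, a rotation vector about the world's x, y, z in degrees, a list of three; "translation": the shift along the world's x, y, z in mm, a list of three; "grip": the finger opening in mm, from 0 to 85.4. In form: [{"rotation": [wx, wy, wz], "translation": [dx, dy, dz], "grip": grip}, ...]. A call has 1 to 20 rows; each row is the pose to reach, as a shift and turn from the pose commanded when the call began; what a row does not reach only later rows make up. A row lasts 1/10 s, in which the tool goes at most 50 mm and 8.59 degrees, less where a joint would pass 70% of its speed; a pose out of reach is approached as far as the arm can. A call with a gripper value outside its range is refused whole. The fingers move at their own pace and stop on an object; FORCE is the grip in N (left out, the last holds). Time passes only in rows, so rows that repeat a pose let the fingers close. It gives the time, the measured TCP pose, the force, the opening and the grip force at its end, in the units of the state.
- readout.get_obs(): the state, without advancing time (a new reading comes with each control period).
- imaging.camera(name): name is "scene" or "side" or "wrist"; returns (picture, depth): 420x560x3 uint8, red, green, blue; 420x560 float32, m along the optical axis (not along the pixel's ray), 0 where there is no reading.
- imaging.camera_info(name): a dict with "vertical_fov" (degrees; the focal length in pixels is half the picture's height over the tangent of half this angle, whatever the lens; pixels are square), "cx", "cy" (the principal point, pixels), "extrinsics" (4x4, takes a point from camera to world coordinates); the wrist camera has in their place "tool_from_camera" (4x4, takes a point from camera to tool coordinates, whose origin is the TCP and whose axes are the flange's). Camera axes: x right, y down, z forward; pixel columns grow to the right and rows downward; lengths in m; the calibration is good to about 2 mm. A picture is of the moment at which its call begins: read the wrist's pose just before it. camera_info takes no time and is no camera call.
- bot.job_done(): hands the job in; it is judged then, once.
Trained networks look in the newest picture that a camera, given by its name, has taken for a name from the list of things; names that differ only in an ending like _2 or _b are one class to them, and where a whole thing is asked for, a point or a joint stands for the part that bears it (a point fixed in the world has none). Each returns a list of dicts, best first, with "confidence" (0 to 1); they miss things now and then, are a little off and sometimes report something else, mostly with a low value. They report only what shows in the picture. A call takes as long as a camera call. They do not tell look-alikes from the thing itself.
- spotter.spot_in(camera, target): "box" ([centre column, centre row, width, height] in pixels, round what is visible of it).
- spotter.mark_of(camera, target): "uv" ([column, row] in pixels: a listed point, or the origin of a listed thing).
The state is a dict: "time": time; "q": joint angles; "qd": joint speeds; "joint_efforts": joint torques, N m; "ee_pos": TCP position; "tcp_rot": TCP orientation; "wrist_force": force on the tool from outside, world axes, zero at the start; "torque": the same for the moment, N m; "opening": finger opening in m; "grasp_force": force on a finger pad.
Only numpy, scipy, OpenCV 4.12 (cv2) and the standard library are available. Lean on these libraries where they do the work, as an engineer would, in place of code of your own. Each camera call takes 0.05 s, during which the arm holds its last target. There are 200 camera calls.

### The job

Put away the three food-sample containers left standing on the bench, sorted by shape: the squat pots go into the metal tray that already holds a squat pot, the slim bottle into the tray that already holds slim bottles. Stand each one upright and well centred on an empty ring mark, so that each tray ends with one straight, even row of three. Set them down rather than dropping them, knock nothing over, and leave the containers already in the trays and everything else on the bench where they are.

Things in the scene. Friction and masses are not known exactly. Their poses are not given: they have to be found in the camera images.
- pot_a: white plastic sample pot with red screw lid, squat and round: 51 mm diameter, 55 mm high, upright; origin at the centre of its underside, z up. Stands loose on the bench.
- pot_b: white plastic sample pot with red screw lid, squat and round: 51 mm diameter, 55 mm high, upright; origin at the centre of its underside, z up. Stands loose on the bench.
- bottle_a: white plastic sample bottle with red cap, slim and round: 34 mm diameter up to 60 mm, then shoulder and a 29 mm cap, 88 mm high in all, upright; origin at the centre of its underside, z up. Stands loose on the bench.
- pot_home: white plastic sample pot with red screw lid, squat and round: 51 mm diameter, 55 mm high, upright; origin at the centre of its underside, z up. Already stands in its tray, on the left mark.
- bottle_home1: white plastic sample bottle with red cap, slim and round: 34 mm diameter up to 60 mm, then shoulder and a 29 mm cap, 88 mm high in all, upright; origin at the centre of its underside, z up. Already stands in its tray, on the left mark.
- bottle_home2: white plastic sample bottle with red cap, slim and round: 34 mm diameter up to 60 mm, then shoulder and a 29 mm cap, 88 mm high in all, upright; origin at the centre of its underside, z up. Already stands in its tray, on the right mark.
- pot_tray: fixed shallow light metal tray, 100 mm (x) by 260 mm (y), walls 14 mm high and 3 mm thick, inner floor 3 mm above the bench; three dark 60 mm ring marks (flat, each with a centre dot) in a row along its y axis, 80 mm apart; origin under its centre. The two trays look the same. This one holds one squat pot.
- bottle_tray: fixed shallow light metal tray, 100 mm (x) by 260 mm (y), walls 14 mm high and 3 mm thick, inner floor 3 mm above the bench; three dark 60 mm ring marks (flat, each with a centre dot) in a row along its y axis, 80 mm apart; origin under its centre. The two trays look the same. This one holds two slim bottles.
- pot_tray_left (a point): centre of the ring mark at the +y end of the pot tray, on its inner floor; occupied at the start by pot_home; axes as the tray's
- pot_tray_mid (a point): centre of the ring mark at the middle of the pot tray, on its inner floor; empty at the start; axes as the tray's
- pot_tray_right (a point): centre of the ring mark at the -y end of the pot tray, on its inner floor; empty at the start; axes as the tray's
- bottle_tray_left (a point): centre of the ring mark at the +y end of the bottle tray, on its inner floor; occupied at the start by bottle_home1; axes as the tray's
- bottle_tray_mid (a point): centre of the ring mark at the middle of the bottle tray, on its inner floor; empty at the start; axes as the tray's
- bottle_tray_right (a point): centre of the ring mark at the -y end of the bottle tray, on its inner floor; occupied at the start by bottle_home2; axes as the tray's
- apple: red apple, 68 mm diameter, 62 mm high (stalk to 68), between the trays; bystander; origin in its underside
- pear: yellow-green pear, 62 mm diameter, 84 mm high (stalk to 92), beyond the trays; bystander; origin in its underside
- egg: brown hen's egg standing in a black rubber ring (50 mm diameter), 56 mm high in all, among the loose samples; bystander; origin in its underside
- dish: closed glass culture dish, 60 mm diameter, 15 mm high, among the loose samples; bystander; origin in its underside
- wash_bottle: white wash bottle, 68 mm diameter, 192 mm high, spout reaching 55 mm along its x, at the right; bystander; origin in its underside
- slide_box: wooden slide box 90 x 170 x 32 mm, beyond the trays; bystander; origin in its underside
- spoon: steel sampling spoon 170 mm long lying along its x axis, at the left; bystander; origin in its underside
Things that resemble listed ones, but are neither listed nor needed, are in the scene too. What is shaped like the bottle_a but yellow is not meant. What is shaped like the pot_b but pink is not meant.

How it is judged:
By the outcome, as a careful person would: the job done as asked, in the order asked, and still so for the second after the job is handed in, with the robot touching nothing.
It also fails if it takes over 72 s, if anything falls off the work surface, if the arm or the gripper's body presses on something with over 40 N, if the wrist force passes 120 N, or if a joint passes its speed limit or range.

## Working session

There is one attempt and no reset: what is moved stays moved. The work goes in short steps, Python scripts to look and compute and a shell command to move; the robot and the scene stay as the last step left them, time stands still between calls to the robot, and variables do not carry over. Pictures are saved under pics/ and viewed, at most 10 in all, crops included, and the job is handed in when it is done.

```bash
mkdir -p pics; ls; cat > h.py <<'E'
import numpy as np, cv2
from workcell import readout, imaging, bot, spotter
from scipy.spatial.transform import Rotation as R
def cam(n):
    o=readout.get_obs(); p,d=imaging.camera(n); i=imaging.camera_info(n)
    f=210/np.tan(np.radians(i["vertical_fov"])/2)
    if "extrinsics" in i: T=np.array(i["extrinsics"])
    else:
        W=np.eye(4); W[:3,:3]=R.from_euler('xyz',o["tcp_rot"],degrees=True).as_matrix(); W[:3,3]=o["ee_pos"]
        T=W@np.array(i["tool_from_camera"])
    return p,d,f,i["cx"],i["cy"],T
def ray(c,uv,z):  # point on plane z
    p,d,f,cx,cy,T=c
    r=T[:3,:3]@np.array([(uv[0]-cx)/f,(uv[1]-cy)/f,1]); return T[:3,3]+r*(z-T[2,3])/r[2]
def cloud(c):
    p,d,f,cx,cy,T=c
    v,u=np.mgrid[:420,:560]; P=np.stack([(u-cx)/f*d,(v-cy)/f*d,d],-1)@T[:3,:3].T+T[:3,3]
    P[d==0]=np.nan; return P
def dep(c,uv):
    return cloud(c)[int(round(uv[1])),int(round(uv[0]))]
E
python3 - <<'E'
from h import *
print(readout.get_obs())
out=[]
for n in ["scene","side"]:
    c=cam(n); print(n,imaging.camera_info(n))
    cv2.imwrite(f"pics/{n}0.png",c[0][...,::-1])
    for t in ["pot_a","bottle_a","pot_tray_mid","pot_tray_right","bottle_tray_mid","pot_tray","bottle_tray"]:
        for m in spotter.mark_of(n,t):
            if m["confidence"]>.2: print(n,t,np.round(m["uv"]),round(m["confidence"],2),np.round(ray(c,m["uv"],0.003 if "tray" in t else 0)*1000)[:2])
E
```

```text
pics
{'time': 0.0, 'q': array([6.57759238e+01, 5.01136030e+00, 1.00329877e+01, 9.50996592e+01,
       2.77298464e-04, 8.99983791e+01]), 'qd': array([ 0.09585576,  0.07443194, -0.05235854,  0.06022533, -0.03127219,
       -0.00650576]), 'joint_efforts': array([-1.87658741e-03, -5.20385563e+01,  4.64807546e+01,  1.57444639e-02,
       -1.74616929e-05, -2.83339624e-06]), 'ee_pos': array([0.22556923, 0.50135411, 0.23056744]), 'tcp_rot': array([-1.79921968e+02, -2.79505780e-04,  1.55777544e+02]), 'wrist_force': array([-0.12693741,  0.2169474 , -0.48455786]), 'torque': array([-0.03858612,  0.06522036, -0.00455288]), 'grasp_force': 0.0, 'opening': 0.08513056938741627}
scene {'vertical_fov': 50.48733317005546, 'cx': 288.04957139813877, 'cy': 204.6976638537752, 'extrinsics': array([[-0.69796507,  0.54275165, -0.46718883,  1.06347742],
       [ 0.71609638,  0.52246839, -0.46285284,  0.51462232],
       [-0.00712274, -0.65760735, -0.75332718,  0.88389068],
       [ 0.        ,  0.        ,  0.        ,  1.        ]])}
scene pot_a [423. 228.] 0.92 [335. 270.]
scene pot_a [383. 238.] 0.86 [431. 2
[... 769 characters left out ...]
851775, -0.65532257, -0.75530112,  0.99604813],
       [ 0.        ,  0.        ,  0.        ,  1.        ]])}
side pot_a [250. 254.] 0.87 [458. -21.]
side pot_a [154. 219.] 0.8 [331. 263.]
side pot_a [194. 210.] 0.65 [435. 212.]
side pot_a [203. 235.] 0.44 [402. 118.]
side bottle_a [316. 318.] 0.7 [ 457. -274.]
side bottle_a [325. 340.] 0.66 [ 430. -329.]
side pot_tray_mid [238. 176.] 0.67 [621. 239.]
side pot_tray_right [256. 191.] 0.83 [623. 150.]
side pot_tray_right [321. 243.] 0.67 [ 627. -121.]
side bottle_tray_mid [338. 264.] 0.65 [ 610. -201.]
side bottle_tray_mid [360. 288.] 0.21 [ 599. -290.]
side pot_tray [241. 179.] 0.79 [620. 220.]
side bottle_tray [337. 264.] 0.75 [ 607. -200.]
```

View pics/scene0.png

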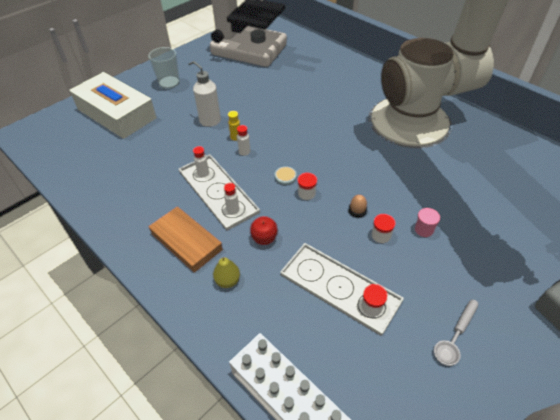

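View pics/side0.png

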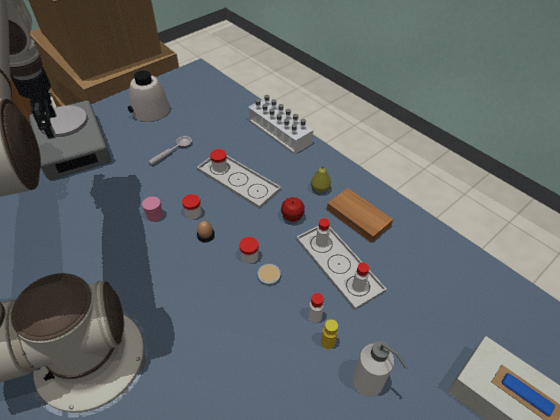

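The scene view shows the loose pots at (383,229) and (307,186), the loose bottle at (243,140), and free marks at (310,270), (340,288) and (217,190). The side view agrees, with pots at (191,206) and (249,250), bottle at (316,308), and marks at (238,180), (258,191) and (338,264). The pink pot and yellow bottle are the look-alikes. Next I'll refine positions with depth.

```bash
python3 - <<'E'
from h import *
for n in ["scene","side"]:
    c=cam(n); P=cloud(c); hsv=cv2.cvtColor(c[0],cv2.COLOR_RGB2HSV)
    m=((hsv[...,0]<6)|(hsv[...,0]>174))&(hsv[...,1]>180)&(hsv[...,2]>90)
    k,l,st,ce=cv2.connectedComponentsWithStats(m.astype(np.uint8))
    for i in range(1,k):
        if st[i,4]<30: continue
        q=P[l==i]; q=q[~np.isnan(q[:,2])]; zt=np.percentile(q[:,2],90); s=q[q[:,2]>zt-.004]
        print(n,np.round(ce[i]),st[i,4],"ztop",round(zt*1000),"mid",np.round((np.percentile(s[:,:2],2,0)+np.percentile(s[:,:2],98,0))*500), "ext",np.round(np.ptp(s[:,:2],axis=0)*1000))
    # tray: light pixels region -> dark ring dot via cloud
    for nm,x,y in [("pt",.62,.235),("bt",.61,-.2)]:
        q=P.reshape(-1,3); g=hsv.reshape(-1,3)
        s=(abs(q[:,0]-x)<.075)&(abs(q[:,1]-y)<.16)&(q[:,2]<.03)&(q[:,2]>-.01)&(g[:,1]<60)&(g[:,2]>90)
        w=q[s]; r=cv2.minAreaRect((w[:,:2]*1000).astype(np.float32)); print(n,nm,s.sum(),r,"z",np.percentile(w[:,2],[10,50,90])*1000)
E
```

```text
scene [242. 130.] 65 ztop 90 mid [ 459. -264.] ext [23. 27.]
scene [198. 151.] 74 ztop 94 mid [ 600. -278.] ext [24. 26.]
scene [307. 181.] 209 ztop 58 mid [455. -18.] ext [46. 48.]
scene [229. 188.] 83 ztop 94 mid [ 631. -116.] ext [25. 23.]
scene [384. 223.] 270 ztop 58 mid [431. 209.] ext [48. 48.]
scene [263. 229.] 439 ztop 63 mid [637.  10.] ext [43. 46.]
scene [375. 296.] 383 ztop 61 mid [605. 312.] ext [45. 46.]
scene pt 6019 ((620.0225830078125, 234.9968719482422), (149.9508514404297, 319.8408508300781), 0.019525445997714996) z [ 0.54196186  3.88580754 12.1448426 ]
scene bt 2906 ((610.1304321289062, -199.78419494628906), (149.92575073242188, 319.3534240722656), 0.0662609338760376) z [ 0.86563478  4.21825281 13.93115589]
side [218. 154.] 133 ztop 60 mid [601. 307.] ext [44. 49.]
side [190. 201.] 181 ztop 57 mid [427. 203.] ext [47. 47.]
side [292. 206.] 283 ztop 62 mid [633.   1.] ext [44. 45.]
side [324. 222.] 68 ztop 93 mid [ 628. -122.] ext [28. 28.]
side [248. 245.] 229 ztop 57 mid [450. -26.] ext [48. 48.]
side [363. 268.] 89 ztop 93 mid [ 597. -283.] ext [24. 26.]
side [317. 298.] 100 ztop 90 mid [ 455. -269.] ext [26. 26.]
side pt 1903 ((620.2520751953125, 235.4351348876953), (148.72840881347656, 317.84710693359375), 0.7787338495254517) z [-0.12781184  3.21821774 12.77235026]
side bt 2910 ((610.059326171875, -199.72738647460938), (319.4110107421875, 149.99786376953125), 89.66362762451172) z [ 0.20457361  3.39743085 13.33193299]
```

```bash
python3 -m jog '[{"rotation":[0,0,-57],"translation":[203,-296,0],"grip":85},{"rotation":[0,0,-57],"translation":[203,-296,0],"grip":85},{"rotation":[0,0,-57],"translation":[203,-296,0],"grip":85},{"rotation":[0,0,-57],"translation":[203,-296,0],"grip":85},{"rotation":[0,0,-57],"translation":[203,-296,0],"grip":85},{"rotation":[0,0,-57],"translation":[203,-296,0],"grip":85},{"rotation":[0,0,-57],"translation":[203,-296,0],"grip":85},{"rotation":[0,0,-57],"translation":[203,-296,0],"grip":85},{"rotation":[0,0,-57],"translation":[203,-296,0],"grip":85},{"rotation":[0,0,-57],"translation":[203,-296,0],"grip":85},{"rotation":[0,0,-57],"translation":[203,-296,0],"grip":85},{"rotation":[0,0,-57],"translation":[203,-296,0],"grip":85}]' 40
cat >> h.py <<'E'
def lids(c):
    P=cloud(c); hsv=cv2.cvtColor(c[0],cv2.COLOR_RGB2HSV)
    m=((hsv[...,0]<6)|(hsv[...,0]>174))&(hsv[...,1]>170)&(hsv[...,2]>80)
    k,l,st,ce=cv2.connectedComponentsWithStats(m.astype(np.uint8))
    for i in range(1,k):
        if st[i,4]<150: continue
        q=P[l==i]; ok=~np.isnan(q[:,2]); q=q[ok]
        if len(q)<50: continue
        zt=np.percentile(q[:,2],80); s=np.zeros(m.shape,np.uint8); s[(l==i)&(abs(P[...,2]-zt)<.004)]=255
        cn=max(cv2.findContours(s,cv2.RETR_EXTERNAL,cv2.CHAIN_APPROX_NONE)[0],key=len)
        w=np.array([ray(c,p[0],zt)[:2]*1000 for p in cv2.convexHull(cn)],np.float32)
        (x,y),r=cv2.minEnclosingCircle(w.reshape(-1,1,2))
        print("lid px",np.round(ce[i]),"ztop",round(zt*1000,1),"c",round(x,1),round(y,1),"r",round(r,1))
E
python3 - <<'E'
from h import *
print(np.round(imaging.camera_info("wrist")["tool_from_camera"],3))
c=cam("wrist"); cv2.imwrite("pics/w1.png",c[0][...,::-1]); lids(c)
for t in ["pot_tray_mid","pot_tray_right","egg"]:
    for m in spotter.mark_of("wrist",t): print(t,np.round(m["uv"]),round(m["confidence"],2),np.round(ray(c,m["uv"],.003)*1000))
E
```

```text
time: 2.1
ee_pos: [0.4281, 0.2067, 0.2313]
tcp_rot: [180.0, -0.0, 98.9]
wrist_force: [0.5, 0.5, 0.5]
opening: 0.0851
grasp_force: 0.0
[[-0.001 -0.96  -0.28   0.071]
 [ 1.    -0.001  0.     0.   ]
 [-0.    -0.28   0.96  -0.142]
 [ 0.     0.     0.     1.   ]]
lid px [487. 103.] ztop 57.9 c 601.8 309.8 r 25.4
lid px [281. 183.] ztop 54.8 c 429.0 207.6 r 24.9
lid px [272. 360.] ztop 54.5 c 451.8 -3.6 r 18.6
pot_tray_mid [250. 246.] 0.67 [406. 115.   3.]
pot_tray_mid [443. 179.] 0.63 [611. 230.   3.]
pot_tray_right [434. 243.] 0.68 [623. 153.   3.]
egg [252. 246.] 0.59 [409. 116.   3.]
egg [270. 344.] 0.15 [450. -18.   3.]
```

View pics/w1.png

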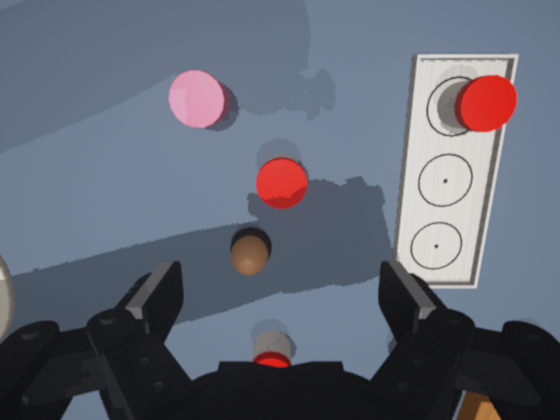

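The wrist view shows pot_a's lid at (281,183), the egg at (249,253), and the free marks' dots at (445,181) and (437,246). Lid height 55 mm and position agree with the scene and side views. I'll grasp pot_a.

```bash
python3 -m jog '[{"rotation":[0,0,0],"translation":[1,1,-50],"grip":85},{"rotation":[0,0,0],"translation":[1,1,-100],"grip":85},{"rotation":[0,0,0],"translation":[1,1,-140],"grip":85},{"rotation":[0,0,0],"translation":[1,1,-170],"grip":85},{"rotation":[0,0,0],"translation":[1,1,-195],"grip":85},{"rotation":[0,0,0],"translation":[1,1,-210],"grip":80},{"rotation":[0,0,0],"translation":[1,1,-215],"grip":70},{"rotation":[0,0,0],"translation":[1,1,-215],"grip":60},{"rotation":[0,0,0],"translation":[1,1,-215],"grip":54},{"rotation":[0,0,0],"translation":[1,1,-215],"grip":45},{"rotation":[0,0,0],"translation":[1,1,-215],"grip":45},{"rotation":[0,0,0],"translation":[1,1,-215],"grip":45},{"rotation":[0,0,0],"translation":[1,1,-215],"grip":45}]' 40
cat >> h.py <<'E'
def dots(c,guess,z=.003,rad=14):
    # dark small centre dot near pixel guess
    g=cv2.cvtColor(c[0],cv2.COLOR_RGB2GRAY); out=[]
    for u,v in guess:
        u,v=int(u),int(v); w=g[v-rad:v+rad+1,u-rad:u+rad+1].astype(float); d=np.clip(np.median(w)-25-w,0,None)
        yy,xx=np.mgrid[-rad:rad+1,-rad:rad+1]; uv=(u+(d*xx).sum()/d.sum(),v+(d*yy).sum()/d.sum())
        dp=dep(c,uv); print("dot",np.round(uv,1),np.round(ray(c,uv,z)*1000,1),"depth pt",np.round(dp*1000,1))
E
python3 - <<'E'
# dots from saved wrist picture (pose of that moment)
from h import *
i=imaging.camera_info("wrist"); W=np.eye(4); W[:3,:3]=R.from_euler('xyz',[180,0,98.9],degrees=True).as_matrix(); W[:3,3]=[.4281,.2067,.2313]
p=cv2.imread("pics/w1.png")[...,::-1]; f=210/np.tan(np.radians(i["vertical_fov"])/2)
c=(np.ascontiguousarray(p),np.zeros((420,560)),f,i["cx"],i["cy"],W@np.array(i["tool_from_camera"])); dots(c,[(445,181),(437,246)])
E
```

```text
time: 3.6
ee_pos: [0.4305, 0.207, 0.0176]
tcp_rot: [179.9, -0.0, 98.8]
wrist_force: [-0.5, 0.1, 6.1]
opening: 0.0493
grasp_force: 41.8
dot [445.  180.5] [613.8 228.5   3. ] depth pt [nan nan nan]
dot [436.1 246. ] [626.5 149.5   3. ] depth pt [nan nan nan]
```

```bash
python3 -m jog '[{"rotation":[0,0,0],"translation":[0,0,20],"grip":45},{"rotation":[0,0,0],"translation":[0,0,50],"grip":45},{"rotation":[0,0,0],"translation":[0,0,80],"grip":45},{"rotation":[0,0,0],"translation":[30,3,80],"grip":45},{"rotation":[0,0,0],"translation":[70,8,80],"grip":45},{"rotation":[0,0,0],"translation":[110,13,80],"grip":45},{"rotation":[0,0,0],"translation":[150,18,80],"grip":45},{"rotation":[0,0,0],"translation":[175,21,80],"grip":45},{"rotation":[0,0,0],"translation":[183,22,80],"grip":45},{"rotation":[0,0,0],"translation":[183,22,70],"grip":45},{"rotation":[0,0,0],"translation":[183,22,70],"grip":45},{"rotation":[0,0,0],"translation":[183,22,70],"grip":45},{"rotation":[0,0,0],"translation":[183,22,70],"grip":45}]'
python3 - <<'E'
from h import *
c=cam("wrist"); cv2.imwrite("pics/w2.png",c[0][...,::-1]); lids(c); print(readout.get_obs()["ee_pos"],readout.get_obs()["wrist_force"])
for t in ["pot_tray_mid","pot_tray_right"]:
    for m in spotter.mark_of("wrist",t): print(t,np.round(m["uv"]),round(m["confidence"],2),np.round(ray(c,m["uv"],.003)*1000))
E
```

```text
time: 4.9
ee_pos: [0.6119, 0.2286, 0.0869]
tcp_rot: [180.0, -0.0, 98.8]
wrist_force: [-0.3, 0.1, 0.1]
opening: 0.0499
grasp_force: 41.8
lid px [288.  83.] ztop 57.8 c 603.6 309.9 r 24.7
lid px [280. 302.] ztop 123.8 c 612.2 230.5 r 25.6
[0.61216159 0.2286724  0.08699973] [ 0.23793973  0.14470563 -0.18024158]
pot_tray_mid [279. 216.] 0.91 [612. 226.   3.]
```

View pics/w2.png

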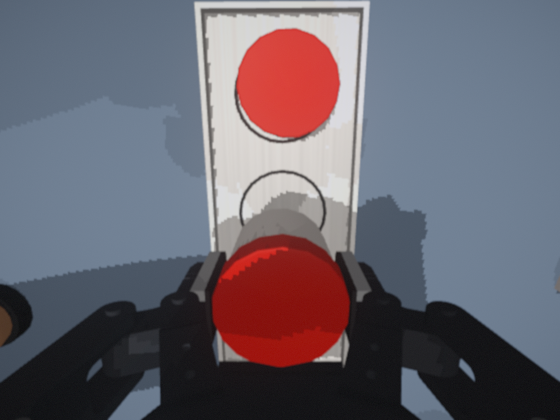

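```bash
cat >> h.py <<'E'
from scipy.optimize import least_squares
def ring(c,x0,y0,zm=.003,r=None):
    # fit circle to dark thin pixels near the expected ring on plane z
    g=cv2.cvtColor(c[0],cv2.COLOR_RGB2GRAY); bh=cv2.morphologyEx(g,cv2.MORPH_BLACKHAT,np.ones((9,9)))
    v,u=np.nonzero(bh>40); X=np.array([ray(c,p,zm)[:2]*1000 for p in zip(u,v)])
    cen=np.array([x0,y0,29.])
    for tol in (6,4,2.5,1.5):
        s=abs(np.hypot(X[:,0]-cen[0],X[:,1]-cen[1])-cen[2])<tol
        cen=least_squares(lambda p:np.hypot(X[s,0]-p[0],X[s,1]-p[1])-p[2],cen,loss='soft_l1').x
    print("ring",np.round(cen,1),"n",s.sum())
E
python3 - <<'E'
from h import *
c=cam("wrist"); ring(c,613,228); ring(c,601,307)
i=imaging.camera_info("wrist"); W=np.eye(4); W[:3,:3]=R.from_euler('xyz',[180,0,98.9],degrees=True).as_matrix(); W[:3,3]=[.4281,.2067,.2313]
p=cv2.imread("pics/w1.png")[...,::-1]; c=(np.ascontiguousarray(p),0,c[2],c[3],c[4],W@np.array(i["tool_from_camera"]))
ring(c,613,228);ring(c,626,150);ring(c,601,307)
for n in ["scene","side"]:
    c=cam(n);print(n);ring(c,626,150);ring(c,613,228);ring(c,601,307)
E
```

```text
ring [613.8 228.9  29.8] n 578
ring [601.3 307.6  29.7] n 305
ring [613.6 228.6  29.8] n 385
ring [626.2 149.7  29.8] n 341
ring [601.  307.4  29.8] n 285
scene
ring [625.1 150.1  29.8] n 68
ring [612.4 229.4  29.9] n 72
ring [598.8 307.2  31. ] n 23
side
ring [625.4 147.9  29.9] n 44
ring [613.  228.3  30. ] n 36
ring [601.4 307.   30.7] n 25
```

```bash
python3 -m jog '[{"rotation":[0,0,0],"translation":[1.7,-1.2,-20],"grip":45},{"rotation":[0,0,0],"translation":[1.7,-1.2,-40],"grip":45},{"rotation":[0,0,0],"translation":[1.7,-1.2,-55],"grip":45},{"rotation":[0,0,0],"translation":[1.7,-1.2,-60],"grip":45},{"rotation":[0,0,0],"translation":[1.7,-1.2,-63],"grip":45},{"rotation":[0,0,0],"translation":[1.7,-1.2,-65],"grip":45},{"rotation":[0,0,0],"translation":[1.7,-1.2,-66],"grip":45},{"rotation":[0,0,0],"translation":[1.7,-1.2,-66],"grip":45},{"rotation":[0,0,0],"translation":[1.7,-1.2,-66],"grip":45}]'
```

```text
time: 6.1
ee_pos: [0.6146, 0.2275, 0.0208]
tcp_rot: [180.0, -0.0, 98.8]
wrist_force: [0.3, -0.6, 0.2]
opening: 0.0494
grasp_force: 41.8
```

```bash
python3 -m jog '[{"rotation":[0,0,0],"translation":[-0.5,0,-0.5],"grip":45},{"rotation":[0,0,0],"translation":[-0.5,0,-1],"grip":45},{"rotation":[0,0,0],"translation":[-0.5,0,-1],"grip":45}]'
```

```text
time: 6.4
ee_pos: [0.6146, 0.2275, 0.0207]
tcp_rot: [179.9, -0.0, 98.8]
wrist_force: [-1.1, -0.5, 6.9]
opening: 0.0495
grasp_force: 42.2
```

```bash
python3 -m jog '[{"rotation":[0,0,0],"translation":[0,0,0],"grip":58},{"rotation":[0,0,0],"translation":[0,0,0],"grip":66},{"rotation":[0,0,0],"translation":[0,0,0],"grip":74},{"rotation":[0,0,0],"translation":[0,0,5],"grip":76},{"rotation":[0,0,0],"translation":[0,0,30],"grip":76},{"rotation":[0,0,0],"translation":[0,0,70],"grip":76},{"rotation":[0,0,0],"translation":[0,0,120],"grip":80},{"rotation":[0,0,0],"translation":[0,0,170],"grip":80},{"rotation":[0,0,0],"translation":[0,0,205],"grip":85},{"rotation":[0,0,0],"translation":[0,0,210],"grip":85},{"rotation":[0,0,0],"translation":[0,0,210],"grip":85},{"rotation":[0,0,0],"translation":[0,0,210],"grip":85}]'
python3 - <<'E'
from h import *
c=cam("wrist"); lids(c); ring(c,601,307); ring(c,613,228); ring(c,626,150)
E
```

```text
time: 7.6
ee_pos: [0.6136, 0.2273, 0.2278]
tcp_rot: [-179.9, 0.0, 98.8]
wrist_force: [0.0, 0.1, 0.0]
opening: 0.0848
grasp_force: 0.0
lid px [283.  93.] ztop 57.9 c 603.3 309.7 r 24.5
lid px [282. 184.] ztop 57.9 c 614.8 229.0 r 24.5
lid px [271. 353.] ztop 55.3 c 634.8 21.7 r 24.0
ring [601.3 307.4  29.5] n 186
ring [613.9 228.9  29.7] n 220
ring [626.5 150.   29.8] n 311
```

```bash
python3 -m jog '[{"rotation":[0,0,0],"translation":[-30,-40,0],"grip":85},{"rotation":[0,0,0],"translation":[-55,-82,0],"grip":85},{"rotation":[0,0,0],"translation":[-80,-124,0],"grip":85},{"rotation":[0,0,0],"translation":[-107,-166,0],"grip":85},{"rotation":[0,0,0],"translation":[-135,-208,0],"grip":85},{"rotation":[0,0,0],"translation":[-155,-238,0],"grip":85},{"rotation":[0,0,0],"translation":[-162,-250,0],"grip":85},{"rotation":[0,0,0],"translation":[-162,-250,0],"grip":85},{"rotation":[0,0,0],"translation":[-162,-250,0],"grip":85},{"rotation":[0,0,0],"translation":[-162,-250,0],"grip":85}]'
python3 - <<'E'
from h import *
c=cam("wrist"); cv2.imwrite("pics/w3.png",c[0][...,::-1]); lids(c); ring(c,626,150); ring(c,613,228)
E
```

```text
time: 8.65
ee_pos: [0.4524, -0.0218, 0.2286]
tcp_rot: [-179.9, -0.0, 98.8]
wrist_force: [0.5, 0.9, 0.3]
opening: 0.0848
grasp_force: 0.0
lid px [463. 182.] ztop 60.0 c 633.1 5.5 r 25.4
lid px [281. 184.] ztop 54.8 c 452.9 -21.3 r 24.8
ring [626.3 149.4  29.8] n 549
ring [613. 228.  29.] n 0
```

View pics/w3.png

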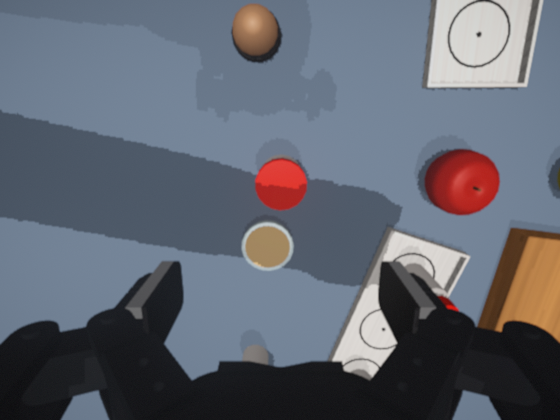

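Pot_a stands at (614.8,229.0) against the ring centre (613.8,228.8), so it is about 1 mm off. The picture shows pot_b's lid at (281,184), with the dish at (267,246) clear of the fingers. I'll grasp pot_b.

```bash
python3 -m jog '[{"rotation":[0,0,0],"translation":[0.5,0,-50],"grip":85},{"rotation":[0,0,0],"translation":[0.5,0,-100],"grip":85},{"rotation":[0,0,0],"translation":[0.5,0,-140],"grip":85},{"rotation":[0,0,0],"translation":[0.5,0,-170],"grip":85},{"rotation":[0,0,0],"translation":[0.5,0,-193],"grip":85},{"rotation":[0,0,0],"translation":[0.5,0,-206],"grip":80},{"rotation":[0,0,0],"translation":[0.5,0,-211],"grip":70},{"rotation":[0,0,0],"translation":[0.5,0,-211],"grip":60},{"rotation":[0,0,0],"translation":[0.5,0,-211],"grip":54},{"rotation":[0,0,0],"translation":[0.5,0,-211],"grip":45},{"rotation":[0,0,0],"translation":[0.5,0,-211],"grip":45},{"rotation":[0,0,0],"translation":[0.5,0,-211],"grip":45},{"rotation":[0,0,0],"translation":[0.5,0,-211],"grip":45}]' 40
```

```text
time: 10.0
ee_pos: [0.4533, -0.0226, 0.0198]
tcp_rot: [179.9, 0.0, 98.8]
wrist_force: [-0.3, 0.0, 6.0]
opening: 0.0496
grasp_force: 41.5
```

```bash
python3 -m jog '[{"rotation":[0,0,0],"translation":[0,0,20],"grip":45},{"rotation":[0,0,0],"translation":[0,0,50],"grip":45},{"rotation":[0,0,0],"translation":[0,0,80],"grip":45},{"rotation":[0,0,0],"translation":[20,20,80],"grip":45},{"rotation":[0,0,0],"translation":[50,50,80],"grip":45},{"rotation":[0,0,0],"translation":[80,80,80],"grip":45},{"rotation":[0,0,0],"translation":[110,110,80],"grip":45},{"rotation":[0,0,0],"translation":[140,140,80],"grip":45},{"rotation":[0,0,0],"translation":[162,162,80],"grip":45},{"rotation":[0,0,0],"translation":[173,172,75],"grip":45},{"rotation":[0,0,0],"translation":[173,172,70],"grip":45},{"rotation":[0,0,0],"translation":[173,172,70],"grip":45},{"rotation":[0,0,0],"translation":[173,172,70],"grip":45},{"rotation":[0,0,0],"translation":[173,172,70],"grip":45}]'
python3 - <<'E'
from h import *
c=cam("wrist"); lids(c); ring(c,626.3,149.7); print(readout.get_obs()["ee_pos"])
E
```

```text
time: 11.4
ee_pos: [0.6251, 0.1486, 0.089]
tcp_rot: [180.0, 0.0, 98.7]
wrist_force: [-0.1, -0.4, 0.1]
opening: 0.0495
grasp_force: 41.7
lid px [283.  88.] ztop 57.7 c 615.0 227.5 r 24.4
lid px [280. 298.] ztop 123.7 c 625.4 150.4 r 25.7
ring [626.4 149.9  29.7] n 566
[0.62520929 0.14874261 0.08907621]
```

```bash
python3 -m jog '[{"rotation":[0,0,0],"translation":[0.5,-0.5,-20],"grip":45},{"rotation":[0,0,0],"translation":[0.5,-0.5,-40],"grip":45},{"rotation":[0,0,0],"translation":[0.5,-0.5,-55],"grip":45},{"rotation":[0,0,0],"translation":[0.5,-0.5,-60],"grip":45},{"rotation":[0,0,0],"translation":[0.5,-0.5,-63],"grip":45},{"rotation":[0,0,0],"translation":[0.5,-0.5,-65],"grip":45},{"rotation":[0,0,0],"translation":[0.5,-0.5,-66],"grip":45},{"rotation":[0,0,0],"translation":[0.5,-0.5,-66.5],"grip":45},{"rotation":[0,0,0],"translation":[0.5,-0.5,-66.5],"grip":45}]'
```

```text
time: 12.35
ee_pos: [0.6263, 0.149, 0.0229]
tcp_rot: [179.9, -0.0, 98.8]
wrist_force: [-1.6, -0.6, 5.7]
opening: 0.0493
grasp_force: 42.1
```

```bash
python3 -m jog '[{"rotation":[0,0,0],"translation":[0,0,0],"grip":58},{"rotation":[0,0,0],"translation":[0,0,0],"grip":66},{"rotation":[0,0,0],"translation":[0,0,0],"grip":74},{"rotation":[0,0,0],"translation":[0,0,5],"grip":76},{"rotation":[0,0,0],"translation":[0,0,30],"grip":76},{"rotation":[0,0,0],"translation":[0,0,70],"grip":76},{"rotation":[0,0,0],"translation":[0,0,120],"grip":80},{"rotation":[0,0,0],"translation":[0,0,170],"grip":80},{"rotation":[0,0,0],"translation":[0,0,215],"grip":85},{"rotation":[0,0,0],"translation":[0,0,225],"grip":85},{"rotation":[0,0,0],"translation":[0,0,225],"grip":85}]'
python3 - <<'E'
from h import *
c=cam("wrist"); lids(c); ring(c,613,228); ring(c,626,150)
E
```

```text
time: 13.45
ee_pos: [0.6266, 0.149, 0.2492]
tcp_rot: [179.8, -0.0, 98.8]
wrist_force: [0.6, 0.1, -1.2]
opening: 0.0849
grasp_force: 0.0
lid px [281.  14.] ztop 57.9 c 603.7 308.4 r 24.3
lid px [280.  99.] ztop 57.8 c 614.9 227.4 r 24.6
lid px [279. 179.] ztop 57.9 c 626.4 151.0 r 24.6
lid px [269. 296.] ztop 60.0 c 636.4 8.8 r 25.3
ring [615.  229.1  30.3] n 18
ring [626.5 149.9  29.6] n 194
```

```bash
python3 -m jog '[{"rotation":[0,0,-4],"translation":[-30,-30,0],"grip":85},{"rotation":[0,0,-8],"translation":[-50,-75,0],"grip":85},{"rotation":[0,0,-12],"translation":[-70,-120,0],"grip":85},{"rotation":[0,0,-16],"translation":[-90,-165,0],"grip":85},{"rotation":[0,0,-19],"translation":[-110,-210,0],"grip":85},{"rotation":[0,0,-19],"translation":[-130,-255,0],"grip":85},{"rotation":[0,0,-19],"translation":[-145,-300,0],"grip":85},{"rotation":[0,0,-19],"translation":[-155,-345,0],"grip":85},{"rotation":[0,0,-19],"translation":[-165,-385,0],"grip":85},{"rotation":[0,0,-19],"translation":[-169,-410,0],"grip":85},{"rotation":[0,0,-19],"translation":[-169,-416,0],"grip":85},{"rotation":[0,0,-19],"translation":[-169,-416,0],"grip":85},{"rotation":[0,0,-19],"translation":[-169,-416,0],"grip":85},{"rotation":[0,0,-19],"translation":[-169,-416,0],"grip":85}]'
python3 - <<'E'
from h import *
c=cam("wrist"); cv2.imwrite("pics/w4.png",c[0][...,::-1]); lids(c); ring(c,614,-200); ring(c,600,-280);ring(c,629,-121)
for t in ["bottle_tray_mid"]:
    for m in spotter.mark_of("wrist",t): print(t,np.round(m["uv"]),round(m["confidence"],2),np.round(ray(c,m["uv"],.003)*1000))
E
```

```text
time: 14.9
ee_pos: [0.4571, -0.266, 0.2464]
tcp_rot: [-180.0, -0.0, 79.9]
wrist_force: [-0.5, 0.1, 1.1]
opening: 0.0846
grasp_force: 0.0
lid px [435. 178.] ztop 90.8 c 598.1 -280.9 r 14.2
lid px [280. 189.] ztop 87.8 c 457.2 -266.8 r 13.8
ring [ 614.1 -200.3   29.8] n 434
ring [ 600.6 -279.    29.8] n 285
ring [ 627.5 -122.1   29.4] n 267
bottle_tray_mid [412.  86.] 0.7 [ 616. -198.    3.]
```

View pics/w4.png

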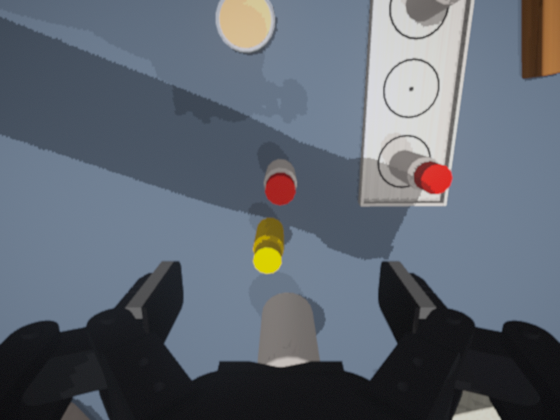

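Pot_b stands about 1 mm off its ring centre. The picture shows bottle_a's cap at (280,189), the yellow look-alike at (268,250), the wash bottle at (288,320), and the free mark's dot at (411,88). Before lowering, I'll check clearance to the tall wash bottle.

```bash
python3 - <<'E'
from h import *
for n in ["scene","side"]:
    P=cloud(cam(n)).reshape(-1,3); s=(abs(P[:,0]-.43)<.16)&(P[:,1]<-.35)&(P[:,1]>-.6)&(P[:,2]>.11)&(P[:,2]<.21)
    q=P[s]; print(n,s.sum(),np.round(np.percentile(q,[1,50,99],0)*1000))
E
```

```text
scene 465 [[ 405. -499.  111.]
 [ 439. -442.  136.]
 [ 463. -420.  193.]]
side 1033 [[ 398. -511.  112.]
 [ 421. -466.  137.]
 [ 454. -429.  195.]]
```

```bash
python3 -m jog '[{"rotation":[0,0,0],"translation":[0,-0.7,-50],"grip":85},{"rotation":[0,0,0],"translation":[0,-0.7,-95],"grip":85},{"rotation":[0,0,0],"translation":[0,-0.7,-135],"grip":85},{"rotation":[0,0,0],"translation":[0,-0.7,-170],"grip":85},{"rotation":[0,0,0],"translation":[0,-0.7,-200],"grip":80},{"rotation":[0,0,0],"translation":[0,-0.7,-214],"grip":70},{"rotation":[0,0,0],"translation":[0,-0.7,-218],"grip":60},{"rotation":[0,0,0],"translation":[0,-0.7,-218],"grip":50},{"rotation":[0,0,0],"translation":[0,-0.7,-218],"grip":42},{"rotation":[0,0,0],"translation":[0,-0.7,-218],"grip":37},{"rotation":[0,0,0],"translation":[0,-0.7,-218],"grip":28},{"rotation":[0,0,0],"translation":[0,-0.7,-218],"grip":28},{"rotation":[0,0,0],"translation":[0,-0.7,-218],"grip":28},{"rotation":[0,0,0],"translation":[0,-0.7,-218],"grip":28}]' 35
```

```text
time: 16.5
ee_pos: [0.4576, -0.2683, 0.0304]
tcp_rot: [179.9, 0.0, 79.8]
wrist_force: [-1.1, 0.8, 5.9]
opening: 0.0331
grasp_force: 34.7
```

```bash
python3 -m jog '[{"rotation":[0,0,0],"translation":[0,0,20],"grip":28},{"rotation":[0,0,0],"translation":[0,0,60],"grip":28},{"rotation":[0,0,0],"translation":[0,0,100],"grip":28},{"rotation":[0,0,0],"translation":[10,10,120],"grip":28},{"rotation":[0,0,0],"translation":[40,40,120],"grip":28},{"rotation":[0,0,0],"translation":[75,60,120],"grip":28},{"rotation":[0,0,0],"translation":[110,68,120],"grip":28},{"rotation":[0,0,0],"translation":[140,68,120],"grip":28},{"rotation":[0,0,0],"translation":[156,68,115],"grip":28},{"rotation":[0,0,0],"translation":[156,68,100],"grip":28},{"rotation":[0,0,0],"translation":[156,68,100],"grip":28},{"rotation":[0,0,0],"translation":[156,68,100],"grip":28},{"rotation":[0,0,0],"translation":[156,68,100],"grip":28}]'
python3 - <<'E'
from h import *
c=cam("wrist"); cv2.imwrite("pics/w5.png",c[0][...,::-1]); lids(c); ring(c,614,-200.3); ring(c,628,-121.5); print(readout.get_obs()["ee_pos"])
E
```

```text
time: 17.8
ee_pos: [0.6122, -0.2001, 0.1296]
tcp_rot: [180.0, 0.0, 79.7]
wrist_force: [0.0, 0.6, -0.3]
opening: 0.0329
grasp_force: 35.0
lid px [288.  85.] ztop 90.8 c 630.7 -119.3 r 13.7
lid px [281. 326.] ztop 186.5 c 613.5 -196.9 r 14.4
ring [ 614.4 -200.    29.8] n 493
ring [ 627.8 -121.4   29.7] n 699
[ 0.61241805 -0.20013636  0.12978247]
```

View pics/w5.png

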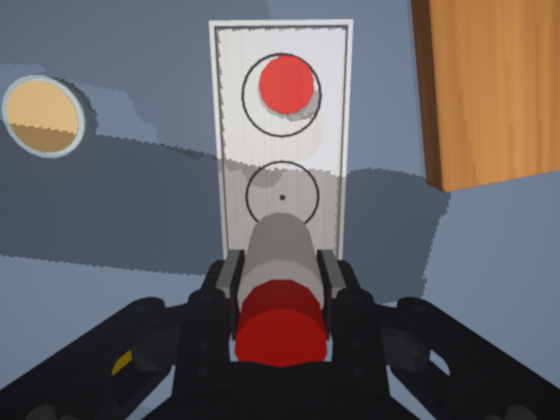

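```bash
python3 -m jog '[{"rotation":[0,0,0],"translation":[0.5,-2,-25],"grip":28},{"rotation":[0,0,0],"translation":[0.5,-2,-50],"grip":28},{"rotation":[0,0,0],"translation":[0.5,-2,-75],"grip":28},{"rotation":[0,0,0],"translation":[0.5,-2,-87],"grip":28},{"rotation":[0,0,0],"translation":[0.5,-2,-92],"grip":28},{"rotation":[0,0,0],"translation":[0.5,-2,-94],"grip":28},{"rotation":[0,0,0],"translation":[0.5,-2,-95],"grip":28},{"rotation":[0,0,0],"translation":[0.5,-2,-96],"grip":28},{"rotation":[0,0,0],"translation":[0.5,-2,-96.5],"grip":28},{"rotation":[0,0,0],"translation":[0.5,-2,-96.5],"grip":28}]'
```

```text
time: 18.85
ee_pos: [0.6139, -0.202, 0.0334]
tcp_rot: [179.9, 0.0, 79.8]
wrist_force: [-1.4, 0.5, 6.2]
opening: 0.0333
grasp_force: 35.5
```

```bash
python3 -m jog '[{"rotation":[0,0,0],"translation":[0,0,0],"grip":40},{"rotation":[0,0,0],"translation":[0,0,0],"grip":48},{"rotation":[0,0,0],"translation":[0,0,0],"grip":58},{"rotation":[0,0,0],"translation":[0,0,2],"grip":62},{"rotation":[0,0,0],"translation":[0,0,20],"grip":62},{"rotation":[0,0,0],"translation":[0,0,50],"grip":62},{"rotation":[0,0,0],"translation":[0,0,90],"grip":66},{"rotation":[0,0,0],"translation":[0,0,140],"grip":75},{"rotation":[0,0,0],"translation":[0,0,190],"grip":85},{"rotation":[0,0,0],"translation":[0,0,210],"grip":85},{"rotation":[0,0,0],"translation":[0,0,210],"grip":85},{"rotation":[0,0,0],"translation":[0,0,210],"grip":85}]'
python3 - <<'E'
from h import *
c=cam("wrist"); cv2.imwrite("pics/w6.png",c[0][...,::-1]); lids(c); ring(c,614,-200.3); 
for n in ["scene","side"]:
    c=cam(n); print(n); ring(c,614,-200.3)
    cv2.imwrite(f"pics/{n}9.png",c[0][...,::-1])
E
```

```text
time: 20.05
ee_pos: [0.6135, -0.2019, 0.2419]
tcp_rot: [180.0, 0.0, 79.8]
wrist_force: [0.6, -0.5, -0.3]
opening: 0.0851
grasp_force: 0.0
lid px [280. 190.] ztop 90.8 c 614.6 -200.6 r 13.2
lid px [280. 271.] ztop 90.7 c 599.4 -280.7 r 13.6
ring [ 614.4 -200.1   29.7] n 285
scene
ring [ 611.7 -199.4   30.7] n 9
side
ring [ 613.6 -201.3   29.8] n 56
```

View pics/w6.png

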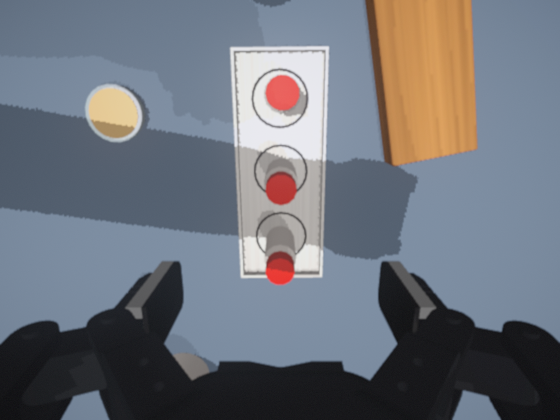

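View pics/scene9.png

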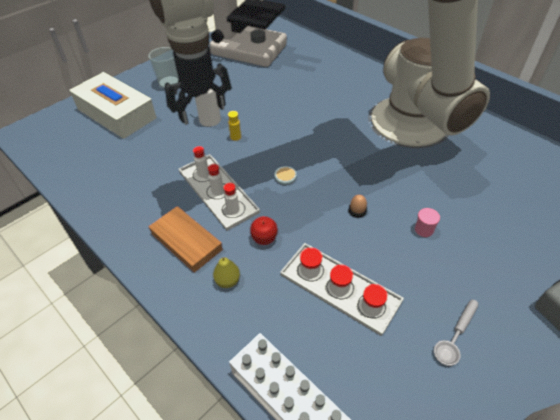

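The wrist view shows the bottle's cap at (280,190), over the middle ring to within 1 mm. The scene view shows both trays with upright rows of three and everything else where it was. Handing in.

```bash
python3 -c "
from workcell import bot
print(bot.job_done())"
```

```text
the job is handed in; nothing more can be done
None
```

I put both squat pots and the slim bottle upright on their empty ring marks, each about 1 mm off centre by the wrist camera, touched nothing else, and handed the job in at about 20 s; the judge's verdict was not shown.

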